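Lock the turning collar of a carving stand with its index pin

TASK

Take the long square-handled index pin from the wooden rack, put it into the hole in the steel collar on the carving stand, and, feeling gently with the pin, turn the collar round on its spindle until the pin drops into the locking hole hidden under the collar near the stand's lug. Push the pin fully home so that its wooden handle sits down on the collar, and let go of it. Press the pin with no more than about 40 N, do not lift the collar off, and leave the other peg, the mallet and the chisel alone.

Things in the scene. Friction and masses are not known exactly. Their poses are not given: they have to be found in the camera images.
- pin_handle (a point): Centre of the index pin's square wooden handle, 16 x 16 mm and 50 mm tall, 25 mm above the handle's flat underside and 61 mm above the pin's tip; x and y are normal to the handle's flats, z up. The pin (60 g) stands in one of the rack's two holes, the handle's underside on the rack's top; a round-knobbed stop peg stands 70 mm away in the other; which is where varies.
- pin_tip (a point): Lower end of the index pin's steel shank, on its axis, z up along the pin. The shank is round, 10 mm in diameter, 36 mm long below the handle, and tapers to 6 mm over its last 4 mm.
- collar_hole (a point): Centre of the upper mouth of the 12 mm hole (1.5 mm chamfer) through the collar, 36 mm from the collar's axis, in a raised block 30 x 30 mm and 14 mm thick. x points outwards from the collar's axis through the hole, z up. At the start it is at least 0.9 rad round from the lug, on either side.
- collar: Loose flat steel ring, 108 mm across, about 0.5 kg, lying on the stand's seat and free to turn without end round the spindle, with 1 mm of sideways play. Flange 8 mm thick, hub (50 mm across) and hole block 14 mm. Origin on its axis at its underside, x towards its hole, z up.
- stand_axis (a point): Point on the stand's spindle axis at the height of the flat hard seat that the collar lies on, 36 mm above the bench; x points to the lug, z up. The stand is fixed: foot 156 mm across and 10 mm high, skirt 116 mm across up to the seat, spindle 28 mm thick ending 14 mm above the seat, level with the hub. With the pin home the tip is 22 mm below this height.
- lug (a point): Top of the stand's lug, an upright block 14 x 10 mm, 40 mm above the bench, 66 mm from the spindle's axis, clear of the collar. It shows roughly where the locking hole is: one 12 mm hole (1.5 mm chamfer) 26 mm deep in the seat, 36 mm from the axis, hidden by the collar, in an unknown direction up to 0.3 rad either side of the lug. It must be felt for with the pin.
- rack: Wooden rack, 46 x 124 mm and 42 mm high, fixed to the bench; origin at the centre of its underside, long in y; two 13 mm holes 39 mm deep at y = -35 and +35 mm.
- stop_peg: The other peg in the rack, a bystander with a round wooden knob 26 mm across and 24 mm high; its origin is its lower tip, 20 mm below the rack's top.
- mallet_head (a point): Centre of the head of a wooden mallet lying on the bench, a bystander: head 70 x 125 x 80 mm, handle towards its own -x, 195 mm long beyond the head.
- chisel_mid (a point): Middle of a wood chisel lying on the bench, a bystander: 225 mm long along its x, 28 mm thick.
Mind the look-alikes: they are no part of the job. Leave any purple or turquoise look-alike of the part that bears pin_handle alone.

How it is judged:
By the outcome, as a careful person would: the job done as asked, in the order asked, and still so for the second after the job is handed in, with the robot touching nothing.
It also fails if it takes over 72 s, if anything falls off the work surface, if the arm or the gripper's body presses on something with over 40 N, if the wrist force passes 120 N, or if a joint passes its speed limit or range.

ROBOT

A 6-joint arm with a two-finger parallel gripper is mounted at the origin on the work surface. World frame = base frame: x ahead of the robot, y to its left, z up, the work surface at z = 0. Lengths are in m, angles in rad, forces in N, time in s.
With the tool pointing down it reaches from about 0.425 to 0.95 m from the base axis. Payload 14.7 kg.
Tool frame: the origin (TCP) lies midway between the tips of the shut fingers; the grasp point (between the pads) lies 19 mm behind it (robot.grip_depth is the distance from the TCP to the grasp point, in m); z points along the fingers, y is the direction in which the jaws open and shut (so a half turn about z gives the same grasp; the last joint's range is limited). The gripper opens to 85 mm and grips with 20 to 120 N. Pads are 22 mm wide; open, the fingers measure 114 mm over their backs; the gripper's body (76 mm by 85 mm) begins 54 mm behind the grasp point. The pads swing forward as they close: fully open they stand 13 mm farther back than shut.
Start: joints at [-1.322, 0.48, 1.596, -0, 1.065, -0.047], TCP at [0.189, -0.622, 0.231] pointing down, gripper open.
Joint ranges: [-2.75, 2.75], [-0.82, 2.05], [0.23, 2.67], [-1.56, 4.7], [0.09, 2.69], [-2.92, 2.92]. Speed limits (rad/s): [1.89, 1.89, 2.39, 3.01, 3.01, 3.01].

INTERFACE

Orientations are given as a unit quaternion [w, x, y, z].
In Python, from workcell import robot, get_image, camera_info, job_done gives the robot as it stands. The module is installed in compiled form; this text tells all that it offers.
- The arm moves only by the tool jog_arm, never from a script. Its argument "motion" is a list of rows, each an object of numbers: "dx", "dy", "dz": the shift along the tool's x, y, z in mm; "turn": the turn about the tool's z in rad. A call has 1 to 8 rows; each row shifts and turns the pose as measured when the row begins, along the tool's axes as they then stand; what a row does not reach is not made up. A row lasts 1/8 s, in which the tool goes at most 62.5 mm and 10.7 degrees, less where a joint would pass 70% of its speed; a pose out of reach is approached as far as the arm can. A call with a gripper value outside its range is refused whole. "hand" is the closure, from 0 (fully open) to 1 (shut), set as the call begins (left out, the last holds). The fingers move at their own pace and stop on an object; the grip force is fixed at half the most. Time passes only in rows, so rows that do not move let the fingers close. It gives the time, the measured TCP pose, the force and the opening at its end, in the units of the state.
- robot.read_state(): the state, without advancing time (a new reading comes with each control period).
- get_image(name): name is "side" or "top" or "wrist"; returns the picture (384x512x3 uint8, red, green, blue); there is no depth.
- camera_info(name): a dict with "fx", "fy", "cx", "cy" (pixels), "R" (3x3) and "t" (3): a world point X has camera coordinates R X + t. Camera axes: x right, y down, z forward; pixel columns grow to the right and rows downward; lengths in m; the calibration is good to about 2 mm. A picture is of the moment at which its call begins: read the wrist's pose just before it. camera_info takes no time and is no camera call; for the wrist camera it gives the pose at the moment of the call.
- job_done(): hands the job in, once; it reports no verdict.
The state is a dict: "clock": time; "joint_pos": joint angles; "qd": joint speeds; "tau": joint torques, N m; "ee_pos": TCP position; "eef_rot": TCP orientation; "contact_force": force on the tool from outside, world axes, zero at the start; "moment": the same for the moment, N m; "grip_width": finger opening in m.
Only numpy, scipy, OpenCV 4.12 (cv2) and the standard library are available. Lean on these libraries where they do the work, as an engineer would, in place of code of your own. Each camera call takes 0.05 s, during which the arm holds its last target.

## Working session

There is one attempt and no reset: what is moved stays moved. The work goes in short steps, Python scripts to look and compute and a tool call to move; the robot and the scene stay as the last step left them, time stands still between calls to the robot, and variables do not carry over. Pictures are saved under pics/ and viewed, and the job is handed in when it is done.

Besides the shell and the picture viewer there is one more tool, called after "Emit:" by a JSON object that holds its "op" and its "data". jog_arm: Moves the arm, as the interface text tells. Its arguments: {"type":"object","properties":{"motion":{"type":"array"},"hand":{"type":"number"}},"required":["motion"]}

```bash
mkdir -p pics; cat > h.py <<'E'
import numpy as np, cv2
from workcell import robot,get_image,camera_info
def ray(ci,u,v):
    R=np.array(ci['R']);t=np.array(ci['t'])
    return -R.T@t, R.T@np.array([(u-ci['cx'])/ci['fx'],(v-ci['cy'])/ci['fy'],1])
def atz(ci,u,v,z):
    o,d=ray(ci,u,v); return o+d*(z-o[2])/d[2]
def proj(ci,X):
    c=np.array(ci['R'])@np.array(X)+np.array(ci['t']); return np.array([ci['fx']*c[0]/c[2]+ci['cx'],ci['fy']*c[1]/c[2]+ci['cy']])
def save(n,im,crop=None,s=1):
    if crop: x0,y0,x1,y1=crop; im=im[y0:y1,x0:x1]
    im=cv2.resize(im,None,fx=s,fy=s,interpolation=cv2.INTER_CUBIC)
    cv2.imwrite('pics/'+n,im[:,:,::-1])
E
python3 - <<'E'
from h import *
print(robot.read_state())
for n in('top','side'):
    im=get_image(n); save(n+'0.png',im,None,1.5); cv2.imwrite(n+'.png',im[:,:,::-1]); print(n,camera_info(n))
print(robot.grip_depth)
E
```

```text
{'clock': 0.0, 'joint_pos': array([-1.32161341e+00,  4.80809383e-01,  1.59688907e+00,  2.53350665e-05,
        1.06508969e+00, -4.65854970e-02]), 'qd': array([ 0.00085955,  0.00011245, -0.00053509,  0.00040237,  0.00099508,
        0.00200698]), 'tau': array([-3.98469521e-03, -9.50659347e+01, -4.30182159e+01, -8.01962760e-04,
        1.25790975e-02,  2.83647699e-05]), 'ee_pos': array([ 0.18939275, -0.62136009,  0.23068129]), 'eef_rot': array([-5.95802309e-04,  9.89085773e-01,  1.47339662e-01, -4.94259134e-05]), 'contact_force': array([-0.2719193 , -0.13209144,  0.36492295]), 'moment': array([-0.01752985, -0.01298004, -0.04334127]), 'grip_width': 0.08563855225364086}
top {'fx': 446.7528197730382, 'fy': 446.7528197730382, 'cx': 253.71100255435198, 'cy': 193.3855958631804, 'R': array([[-2.92075194e-02, -9.99573362e-01, -1.17550006e-04],
       [-9.96627440e-01,  2.91304613e-02, -7.67148052e-02],
       [ 7.66855001e-02, -2.12349560e-03, -9.97053070e-01]]), 't': array([-0.03741687,  0.62079801,  1.20714819])}
side {'fx': 424.51159425897237, 'fy': 424.51159425897237, 'cx': 255.8821314496444, 'cy': 189.97489107047053, 'R': array([[-0.80429463, -0.59416929,  0.00854419],
       [-0.44123282,  0.58751838, -0.67833307],
       [ 0.39802481, -0.54934962, -0.73470487]]), 't': array([0.43660701, 0.35780148, 0.89967123])}
0.0187
```

View pics/top0.png

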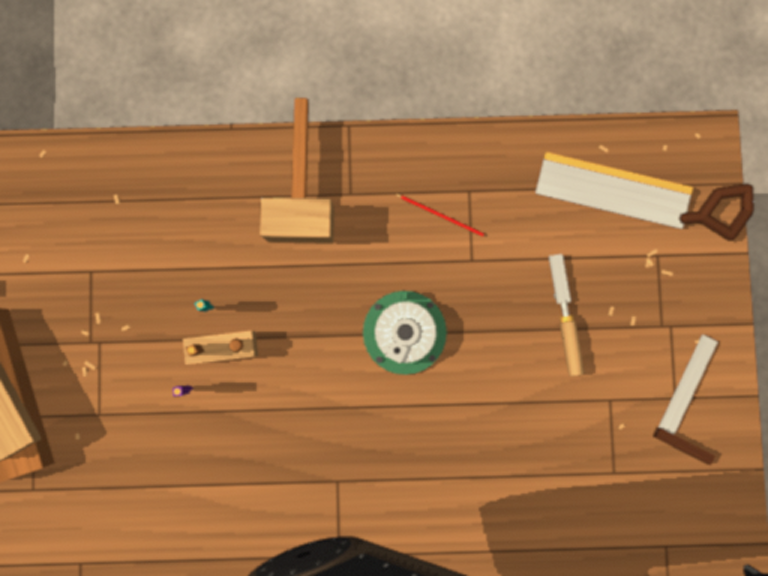

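View pics/side0.png

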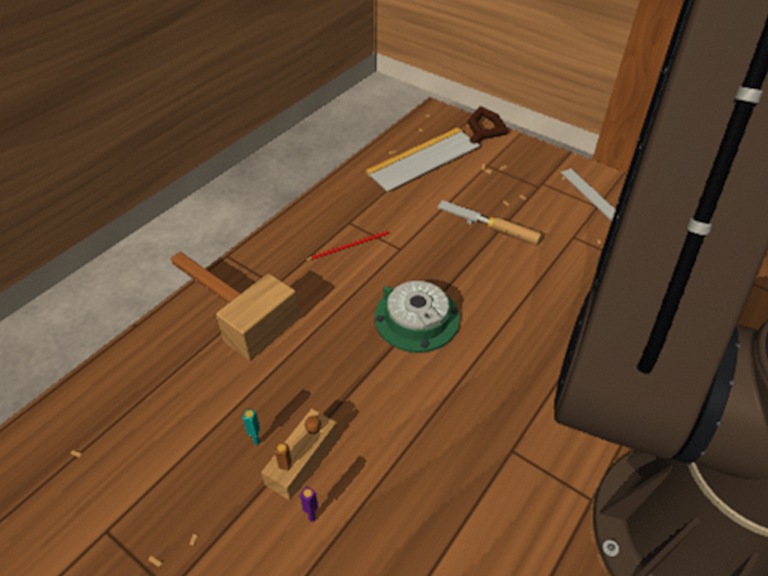

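The rack is at top (219,347) in the 1.5x view. It holds the square-handled orange pin at about (193,350) and the round-knobbed peg at about (236,345). The teal (204,305) and purple (181,390) pins standing free are look-alikes. I'll enlarge to confirm.

```bash
python3 - <<'E'
from h import *
t=cv2.imread('top.png')[:,:,::-1]; s=cv2.imread('side.png')[:,:,::-1]
a=cv2.resize(t[190:290,110:190],None,fx=5,fy=5,interpolation=cv2.INTER_CUBIC)
b=cv2.resize(s[265:355,160:235],None,fx=5.0,fy=5,interpolation=cv2.INTER_CUBIC)
b=cv2.copyMakeBorder(b,0,50,0,0,cv2.BORDER_CONSTANT)
save('crop_pin.png',np.hstack([a,b]))
a=cv2.resize(t[188:256,236:304],None,fx=5.8,fy=5.8,interpolation=cv2.INTER_CUBIC)
b=cv2.resize(s[180:248,245:313],None,fx=5.8,fy=5.8,interpolation=cv2.INTER_CUBIC)
save('crop_st.png',np.hstack([a,b]))
E
```

```text
(no output)
```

View pics/crop_pin.png

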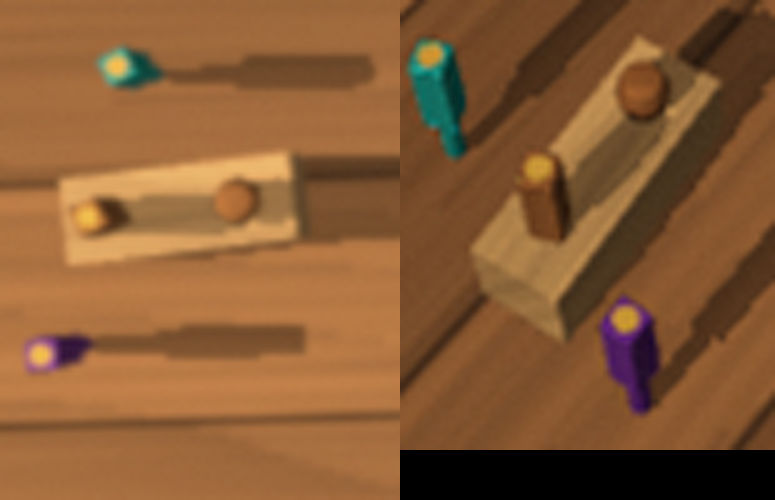

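View pics/crop_st.png

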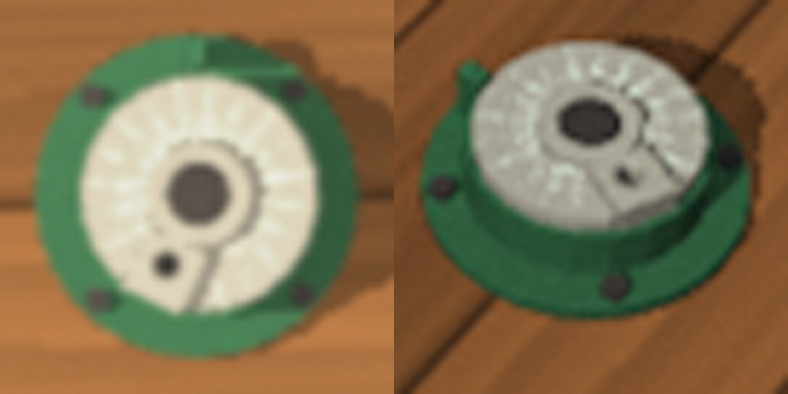

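```bash
python3 - <<'E'
from h import *
T=camera_info('top');S=camera_info('side')
f=lambda n,c,u,v,z:print(n,atz(c,u,v,z).round(4))
f('pin top T',T,110+88/5,190+216/5,.092)
f('pin top S',S,160+(539-400)/5,265+168/5,.092)
for p in [(60,178),(292,152),(300,240),(68,265)]: f('rack',T,110+p[0]/5,190+p[1]/5,.042)
f('peg',T,110+235/5,190+200/5,.066)
f('ax',T,236+197/5.8,188+193/5.8,.05);f('ax',S,245+(590-394)/5.8,180+122/5.8,.05)
f('hole',T,236+166/5.8,188+265/5.8,.05);f('hole',S,245+(628-394)/5.8,180+176/5.8,.05)
f('lug',S,245+(470-394)/5.8,180+70/5.8,.04)
f('lug',T,236+212/5.8,188+50/5.8,.04)
f('teal',T,110+118/5,190+66/5,.086);f('purp',T,110+40/5,190+354/5,.086)
s=robot.read_state();print(s['ee_pos'],camera_info('wrist'))
from scipy.spatial.transform import Rotation as R
q=s['eef_rot'];print(R.from_quat(q[[1,2,3,0]]).as_matrix().round(3))
E
```

```text
pin top T [0.5206 0.2735 0.092 ]
pin top S [0.5188 0.2737 0.092 ]
rack [0.5412 0.3025 0.042 ]
rack [0.5516 0.1771 0.042 ]
rack [0.5041 0.1734 0.042 ]
rack [0.4944 0.2985 0.042 ]
peg [0.5266 0.203  0.066 ]
ax [ 0.5411 -0.0969  0.05  ]
ax [ 0.5388 -0.0965  0.05  ]
hole [ 0.5084 -0.0815  0.05  ]
hole [ 0.5069 -0.0801  0.05  ]
lug [ 0.6073 -0.0969  0.04  ]
lug [ 0.6079 -0.1064  0.04  ]
teal [0.5981 0.2589 0.086 ]
purp [0.4501 0.3005 0.086 ]
[ 0.18938606 -0.62141358  0.23073858] {'fx': 318.5193108587085, 'fy': 318.5193108587085, 'cx': 256.62879466222995, 'cy': 187.9235997966568, 'R': array([[ 0.29138757, -0.95660323, -0.00188441],
       [-0.91373625, -0.27891203,  0.29545581],
       [-0.28315957, -0.0843703 , -0.95535455]]), 't': array([-0.64924596, -0.03843169,  0.38038625])}
[[ 0.957  0.291 -0.   ]
 [ 0.291 -0.957  0.001]
 [ 0.    -0.001 -1.   ]]
```

Emit:
{"op": "jog_arm", "data": {"motion": [{"dx":48,"dy":-39,"dz":-8},{"dx":48,"dy":-39,"dz":-8},{"dx":48,"dy":-39,"dz":-8},{"dx":48,"dy":-39,"dz":-8},{"dx":48,"dy":-39,"dz":-8},{"dx":48,"dy":-39,"dz":-8},{"dx":48,"dy":-39,"dz":-8},{"dx":48,"dy":-39,"dz":-8}], "hand": 0.45}}

```text
validation failed for argument at $.mo...
```

Emit:
{"op": "jog_arm", "data": {"motion": [{"dx":48,"dy":-39,"dz":-8,"turn":0}], "hand": 0.45}}

```text
clock: 0.22
ee_pos: [0.2227, -0.5715, 0.2377]
eef_rot: [-0.001, 0.989, 0.146, -0.0]
contact_force: [0.7, 0.1, 0.9]
grip_width: 0.0696
```

Emit:
{"op": "jog_arm", "data": {"motion": [{"dx":48,"dy":-39,"dz":-8,"turn":0},{"dx":48,"dy":-39,"dz":-8,"turn":0},{"dx":48,"dy":-39,"dz":-8,"turn":0},{"dx":48,"dy":-39,"dz":-8,"turn":0},{"dx":48,"dy":-39,"dz":-8,"turn":0},{"dx":48,"dy":-39,"dz":-8,"turn":0},{"dx":48,"dy":-39,"dz":-8,"turn":0},{"dx":0,"dy":0,"dz":0,"turn":-0.18}]}}

```text
clock: 1.23
ee_pos: [0.4677, -0.2063, 0.2937]
eef_rot: [-0.002, 0.972, 0.235, 0.0]
contact_force: [-0.8, -1.1, 0.1]
grip_width: 0.047
```

Emit:
{"op": "jog_arm", "data": {"motion": [{"dx":13.5,"dy":-4,"dz":0,"turn":-0.17},{"dx":14,"dy":-2,"dz":0,"turn":-0.17},{"dx":14,"dy":0.5,"dz":0,"turn":-0.17},{"dx":14,"dy":3,"dz":0,"turn":-0.17},{"dx":13,"dy":5,"dz":0,"turn":-0.17},{"dx":12,"dy":7.5,"dz":0,"turn":-0.17},{"dx":10.5,"dy":9.5,"dz":0,"turn":-0.17},{"dx":0,"dy":0,"dz":0,"turn":0}]}}

```text
clock: 2.22
ee_pos: [0.5383, -0.1317, 0.292]
eef_rot: [-0.003, 0.658, 0.753, 0.0]
contact_force: [-0.7, -0.3, 0.1]
grip_width: 0.0471
```

```bash
cat >> h.py <<'E'
import json
def wrist(n):
    ci=camera_info('wrist'); im=get_image('wrist'); cv2.imwrite(n+'.png',im[:,:,::-1]); save(n+'0.png',im,None,1.5)
    json.dump({k:(v.tolist() if hasattr(v,'tolist') else v) for k,v in ci.items()},open(n+'.json','w'))
def ld(n): return json.load(open(n+'.json'))
E
python3 -c "
from h import *
wrist('w1');s=robot.read_state();print(s['ee_pos'],s['eef_rot'],s['joint_pos'])"
```

```text
[ 0.53782539 -0.13199651  0.29196166] [-3.31211286e-03  6.58629707e-01  7.52459890e-01  2.28809343e-04] [-0.29751354  0.28955538  1.73953526  0.00347754  1.11836168 -0.43183713]
```

View pics/w10.png

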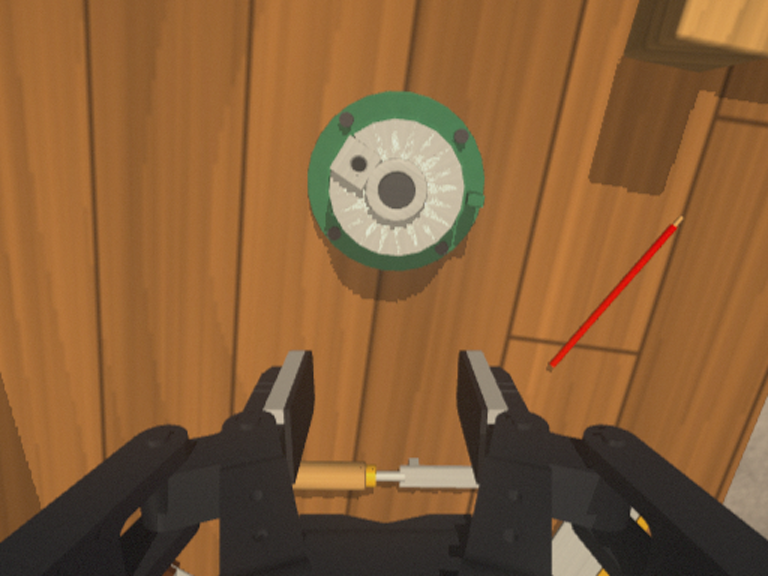

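```bash
python3 - <<'E'
from h import *
im=cv2.imread('w1.png')[:,:,::-1]; save('w1c.png',im,(195,50,335,190),4.2)
E
```

```text
(no output)
```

View pics/w1c.png

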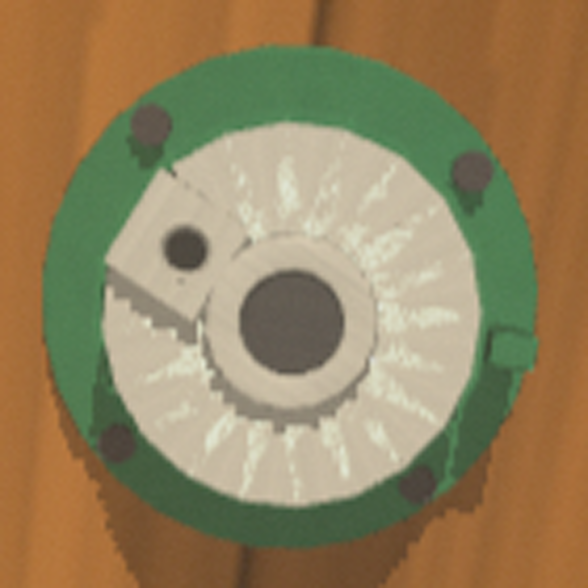

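```bash
python3 - <<'E'
from h import *
c=ld('w1')
g=lambda u,v,z:atz(c,195+u/4.2,50+v/4.2,z)
a=g(293,322,.05);h=g(186,249,.05);l=g(513,347,.04)
print(a,h,l)
for p in(h,l):
  d=(p-a)[:2];print(np.hypot(*d),np.arctan2(d[1],d[0]))
E
```

```text
[ 0.54229096 -0.09631413  0.05      ] [ 0.50973972 -0.08040638  0.05      ] [ 0.60751032 -0.09572665  0.04      ]
0.0362303749604585 2.687026895558493
0.06522200238269767 0.009007504327244413
```

Emit:
{"op": "jog_arm", "data": {"motion": [{"dx":55,"dy":4.5,"dz":7,"turn":0},{"dx":55,"dy":4.5,"dz":7,"turn":0},{"dx":55,"dy":4.5,"dz":7,"turn":0},{"dx":55,"dy":4.5,"dz":7,"turn":0},{"dx":55,"dy":4.5,"dz":7,"turn":0},{"dx":55,"dy":4.5,"dz":7,"turn":0},{"dx":0,"dy":0,"dz":0,"turn":0.05},{"dx":0,"dy":0,"dz":0,"turn":0}]}}

```text
clock: 3.28
ee_pos: [0.5228, 0.2037, 0.2497]
eef_rot: [-0.003, 0.692, 0.722, -0.001]
contact_force: [0.4, -0.4, 1.0]
grip_width: 0.0469
```

```bash
python3 - <<'E'
from h import *
wrist('w2');s=robot.read_state();print(s['ee_pos'],s['eef_rot'],s['joint_pos'])
ci=ld('w2');print(proj(ci,[.52,.2735,.092]))
E
```

```text
[0.52289282 0.20354712 0.24966585] [-2.75094224e-03  6.92036606e-01  7.21856941e-01 -5.69959468e-04] [0.31433763 0.33893278 1.7788731  0.00503564 1.0273968  0.26955056]
[257.42038709  96.53687554]
```

View pics/w20.png

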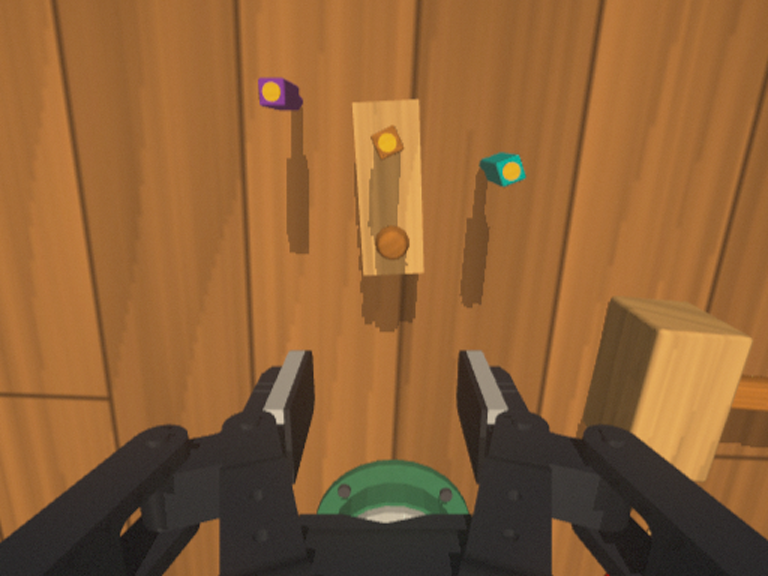

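The index pin in the rack is at (387,142), predicted (386,145). Its handle is turned relative to the rack, so I'll enlarge to read the yaw.

```bash
python3 - <<'E'
from h import *
im=cv2.imread('w2.png')[:,:,::-1]; save('w2c.png',im,(238,75,278,115),14)
E
```

```text
(no output)
```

View pics/w2c.png

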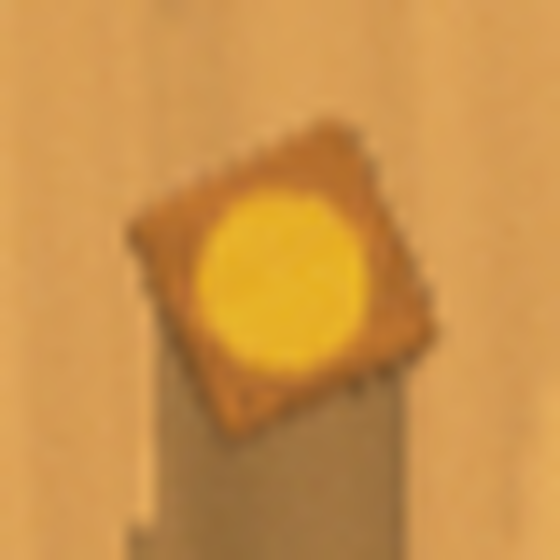

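```bash
python3 - <<'E'
from h import *
c=ld('w2')
P=[atz(c,238+u/14-.5+.5/14,75+v/14-.5+.5/14,.092) for u,v in[(130,235),(338,118),(436,335),(232,440)]]
P=np.array(P);print(P.round(4),P.mean(0));m=atz(c,238+282/14-.5,75+280/14-.5,.092);print('disc',m)
for i in range(4):
  d=P[(i+1)%4]-P[i];print(np.hypot(*d[:2]),np.degrees(np.arctan2(d[1],d[0])))
E
```

```text
[[0.5102 0.2776 0.092 ]
 [0.5233 0.2853 0.092 ]
 [0.5303 0.2722 0.092 ]
 [0.5173 0.2651 0.092 ]] [0.52029442 0.27507671 0.092     ]
disc [0.52012664 0.27528058 0.092     ]
0.015188995642487624 30.546460212428617
0.01484535145357378 -61.98958852181563
0.014815956455471803 -151.12737598758793
0.014400714766543121 119.4422486113874
```

Emit:
{"op": "jog_arm", "data": {"motion": [{"dx":0,"dy":0,"dz":0,"turn":-0.157},{"dx":0,"dy":0,"dz":0,"turn":-0.157},{"dx":0,"dy":0,"dz":0,"turn":-0.157},{"dx":32,"dy":16,"dz":40,"turn":0},{"dx":32,"dy":16,"dz":40,"turn":0},{"dx":0,"dy":0,"dz":0,"turn":0}]}}

```text
clock: 4.08
ee_pos: [0.5209, 0.2701, 0.1697]
eef_rot: [-0.001, 0.503, 0.864, 0.001]
contact_force: [0.1, 0.4, -0.8]
grip_width: 0.0466
```

```bash
cat >> h.py <<'E'
from scipy.spatial.transform import Rotation as Rt
def tool():
    s=robot.read_state();q=np.array(s['eef_rot']);return s,Rt.from_quat(q[[1,2,3,0]]).as_matrix()
def to(p):
    s,M=tool();print('pos',s['ee_pos'].round(4),'psi',np.arctan2(M[1,0],M[0,0]).round(3),'zax',M[:,2].round(4),'d mm',(M.T@(np.array(p)-s['ee_pos'])*1e3).round(1),'F',s['contact_force'].round(1),'w',round(s['grip_width'],4),s['clock'])
E
python3 -c "
from h import *
to([.52,.2743,.053])"
```

```text
pos [0.5209 0.2701 0.1697] psi 2.087 zax [-0.0013  0.0035 -1.    ] d mm [  3.7   1.2 116.7] F [ 0.1  0.4 -0.8] w 0.0466 4.075
```

Emit:
{"op": "jog_arm", "data": {"motion": [{"dx":3.5,"dy":1,"dz":20,"turn":0},{"dx":0,"dy":0,"dz":40,"turn":0},{"dx":0,"dy":0,"dz":40,"turn":0},{"dx":0,"dy":0,"dz":15,"turn":0},{"dx":0,"dy":0,"dz":0,"turn":0}]}}

```text
clock: 4.7
ee_pos: [0.5246, 0.2696, 0.0566]
eef_rot: [0.001, 0.506, 0.862, 0.003]
contact_force: [-1.1, -0.8, 1.4]
grip_width: 0.047
```

```bash
python3 -c "
from h import *
to([.52,.2743,.053]);wrist('w3')"
```

```text
pos [0.5246 0.2696 0.0566] psi 2.079 zax [ 0.0045  0.0052 -1.    ] d mm [ 6.4 -1.8  3.6] F [-1.1 -0.8  1.4] w 0.047 4.7
```

View pics/w30.png

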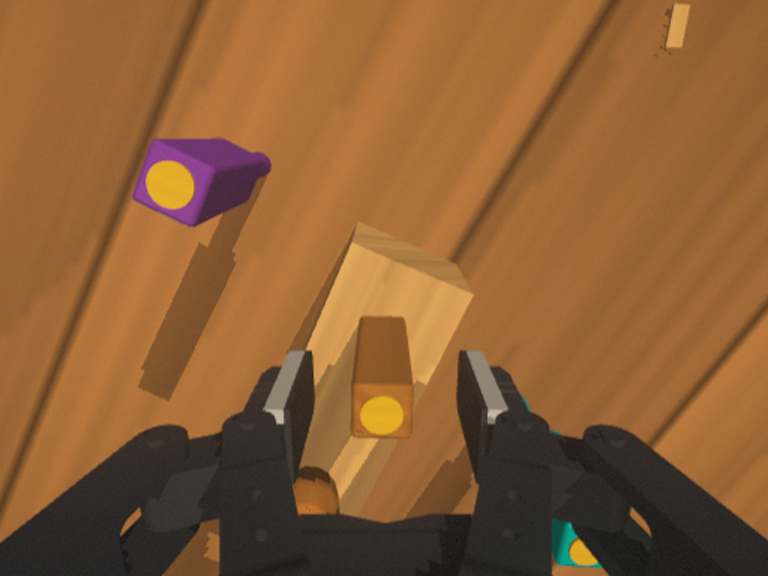

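Emit:
{"op": "jog_arm", "data": {"motion": [{"dx":6,"dy":-1,"dz":2,"turn":0},{"dx":0,"dy":0,"dz":0,"turn":0}]}}

```text
clock: 5.0
ee_pos: [0.5225, 0.2753, 0.0578]
eef_rot: [0.002, 0.507, 0.862, 0.005]
contact_force: [-0.1, -0.7, 0.3]
grip_width: 0.0469
```

```bash
python3 -c "
from h import *
to([.52,.2743,.053]);wrist('w4')
c=ld('w4');print(proj(c,[.52,.2743,.092])*1.5)"
```

```text
pos [0.5225 0.2753 0.0578] psi 2.079 zax [ 0.0087  0.0072 -0.9999] d mm [ 0.3 -2.7  4.8] F [-0.1 -0.7  0.3] w 0.0469 5.0
[375.7440658  431.70487944]
```

View pics/w40.png

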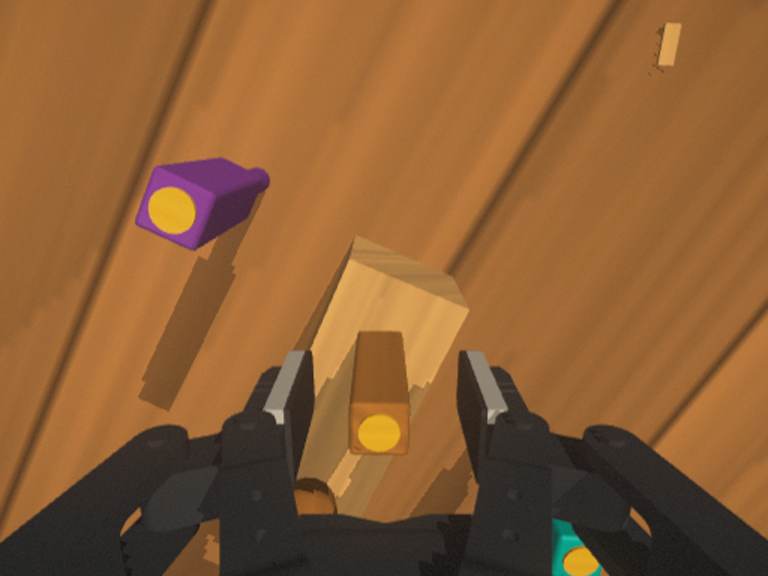

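Emit:
{"op": "jog_arm", "data": {"motion": [{"dx":0,"dy":-2,"dz":4,"turn":0}]}}

```text
clock: 5.18
ee_pos: [0.5215, 0.2747, 0.0545]
eef_rot: [0.002, 0.507, 0.862, 0.006]
contact_force: [0.0, -0.1, 0.0]
grip_width: 0.0468
```

```bash
python3 -c "
from h import *
to([.52,.2743,.053])"
```

```text
pos [0.5215 0.2747 0.0545] psi 2.079 zax [ 0.0104  0.0079 -0.9999] d mm [ 0.4 -1.5  1.5] F [ 0.  -0.1  0. ] w 0.0468 5.175
```

Emit:
{"op": "jog_arm", "data": {"motion": [{"dx":0,"dy":-1,"dz":0,"turn":0},{"dx":0,"dy":0,"dz":0,"turn":0},{"dx":0,"dy":0,"dz":0,"turn":0}], "hand": 1}}

```text
clock: 5.55
ee_pos: [0.5202, 0.274, 0.0545]
eef_rot: [0.002, 0.506, 0.862, 0.006]
contact_force: [-0.5, -1.0, 1.9]
grip_width: 0.0153
```

```bash
python3 -c "
from h import *
to([.52,.2743,.053])"
```

```text
pos [0.5202 0.274  0.0545] psi 2.079 zax [ 0.01    0.0076 -0.9999] d mm [ 0.4 -0.   1.5] F [-0.5 -1.   1.9] w 0.0153 5.55
```

Emit:
{"op": "jog_arm", "data": {"motion": [{"dx":0,"dy":0,"dz":-12,"turn":0},{"dx":0,"dy":0,"dz":-30,"turn":0},{"dx":0,"dy":0,"dz":-30,"turn":0},{"dx":0,"dy":0,"dz":-10,"turn":0}]}}

```text
clock: 6.05
ee_pos: [0.5191, 0.2732, 0.1396]
eef_rot: [0.002, 0.507, 0.862, 0.005]
contact_force: [-0.2, -0.9, -0.2]
grip_width: 0.0151
```

```bash
python3 -c "
from h import *
to([.5085,-.0807,.145]);wrist('w5')"
```

```text
pos [0.5191 0.2732 0.1396] psi 2.079 zax [ 0.0089  0.0072 -0.9999] d mm [-303.9 -181.5   -8. ] F [-0.2 -0.9 -0.2] w 0.0151 6.05
```

View pics/w50.png

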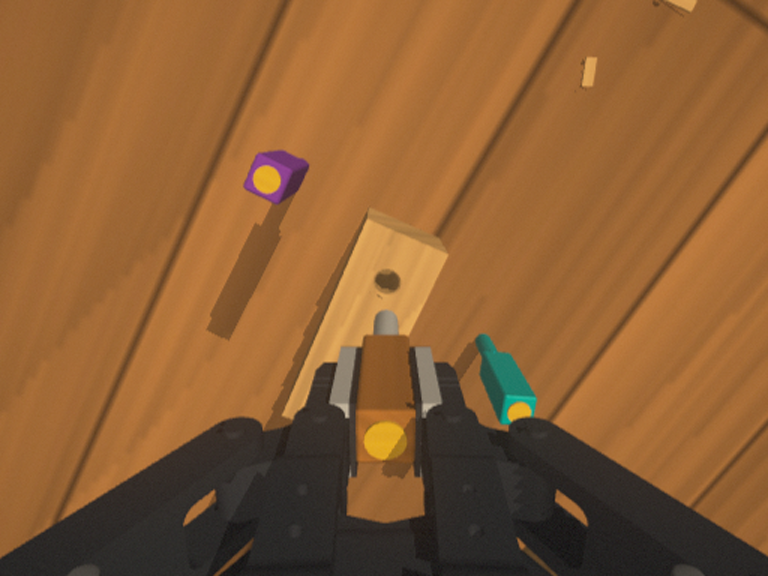

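Emit:
{"op": "jog_arm", "data": {"motion": [{"dx":-20,"dy":-12,"dz":-5,"turn":0},{"dx":-50,"dy":-30,"dz":-3,"turn":0},{"dx":-50,"dy":-30,"dz":0,"turn":0},{"dx":-50,"dy":-30,"dz":0,"turn":0},{"dx":-50,"dy":-30,"dz":0,"turn":0},{"dx":-50,"dy":-30,"dz":0,"turn":0},{"dx":-25,"dy":-15,"dz":0,"turn":0},{"dx":0,"dy":0,"dz":0,"turn":0}]}}

```text
clock: 7.1
ee_pos: [0.5025, -0.0859, 0.1412]
eef_rot: [-0.0, 0.506, 0.862, 0.004]
contact_force: [-0.2, -0.1, -0.1]
grip_width: 0.0152
```

```bash
python3 -c "
from h import *
to([.5085,-.0807,.115])"
```

```text
pos [ 0.5025 -0.0859  0.1412] psi 2.08 zax [ 0.0032  0.0072 -1.    ] d mm [ 1.5  7.6 26.3] F [-0.2 -0.1 -0.1] w 0.0152 7.1
```

Emit:
{"op": "jog_arm", "data": {"motion": [{"dx":1.5,"dy":7.5,"dz":15,"turn":0},{"dx":0,"dy":0,"dz":18,"turn":0},{"dx":0,"dy":0,"dz":0,"turn":0}]}}

```text
clock: 7.48
ee_pos: [0.5076, -0.0786, 0.105]
eef_rot: [-0.002, 0.506, 0.862, 0.004]
contact_force: [-0.1, 0.5, -0.9]
grip_width: 0.0152
```

```bash
python3 -c "
from h import *
to([.5085,-.0807,.115]);wrist('w6')
a=cv2.imread('w6.png')[120:300,170:340,::-1];im=get_image('side');cv2.imwrite('s6.png',im[:,:,::-1])
b=im[150:240,240:325]
save('c6.png',np.hstack([cv2.resize(a,(400,423)),cv2.resize(b,(400,423),interpolation=cv2.INTER_CUBIC)]))"
```

```text
pos [ 0.5076 -0.0786  0.105 ] psi 2.08 zax [ 0.001   0.0079 -1.    ] d mm [ -2.2  -0.2 -10. ] F [-0.1  0.5 -0.9] w 0.0152 7.475
```

View pics/c6.png

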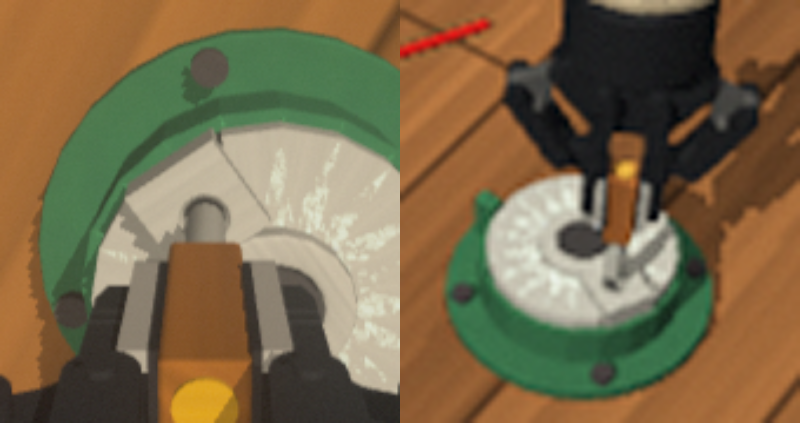

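```bash
python3 -c "
from h import *
im=cv2.imread('w6.png')[:,:,::-1];save('w6c.png',im,(235,190,285,240),12)
c=ld('w6');print((proj(c,[.5085,-.0807,.05])-[235,190])*12,(proj(c,[.5078,-.0783,.0565])-[235,190])*12)"
```

```text
[247.91206778 265.4443974 ] [258.44622874 266.59773481]
```

View pics/w6c.png

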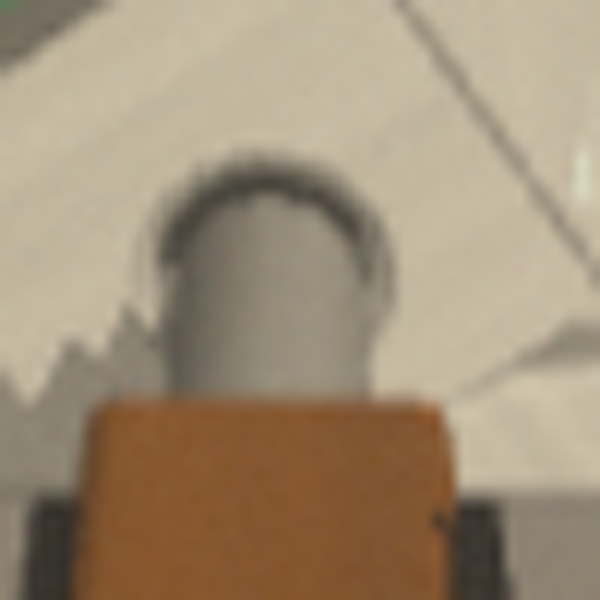

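Emit:
{"op": "jog_arm", "data": {"motion": [{"dx":-2.5,"dy":0.5,"dz":1,"turn":0},{"dx":0,"dy":0,"dz":3,"turn":0},{"dx":0,"dy":0,"dz":3,"turn":0}]}}

```text
clock: 7.95
ee_pos: [0.5113, -0.0804, 0.1001]
eef_rot: [0.0, 0.506, 0.863, 0.004]
contact_force: [1.2, 0.8, -1.0]
grip_width: 0.0155
```

```bash
python3 -c "
from h import *
to([.5085,-.0807,.095]);wrist('w7')
im=cv2.imread('w7.png')[:,:,::-1];save('w7c.png',im,(235,190,285,240),12)"
```

```text
pos [ 0.5113 -0.0804  0.1001] psi 2.081 zax [ 0.0051  0.007  -1.    ] d mm [ 1.1 -2.6  5.1] F [ 1.2  0.8 -1. ] w 0.0155 7.95
```

View pics/w7c.png

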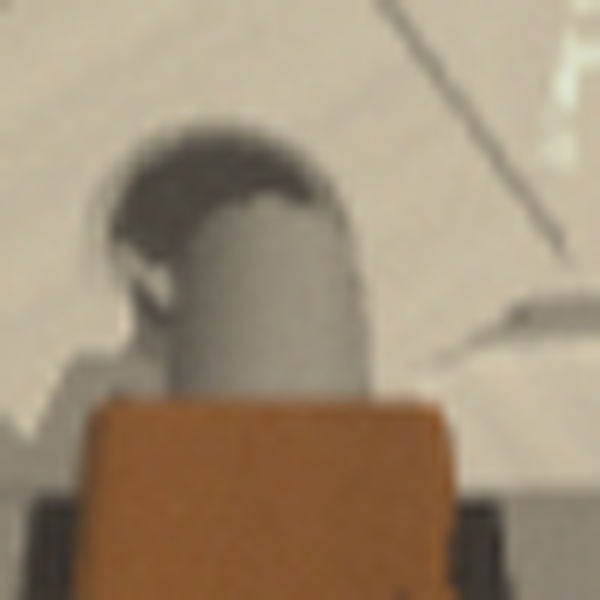

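Emit:
{"op": "jog_arm", "data": {"motion": [{"dx":-0.3,"dy":-2.7,"dz":0,"turn":0}]}}

```text
clock: 8.12
ee_pos: [0.5089, -0.082, 0.0997]
eef_rot: [0.0, 0.506, 0.863, 0.004]
contact_force: [0.2, -0.1, -1.4]
grip_width: 0.0151
```

```bash
python3 -c "
from h import *
to([.5085,-.0807,.095]);wrist('w8')
im=cv2.imread('w8.png')[:,:,::-1];save('w8c.png',im,(235,190,285,240),12)"
```

```text
pos [ 0.5089 -0.082   0.0997] psi 2.081 zax [ 0.0048  0.0071 -1.    ] d mm [1.3 0.2 4.7] F [ 0.2 -0.1 -1.4] w 0.0151 8.125
```

View pics/w8c.png

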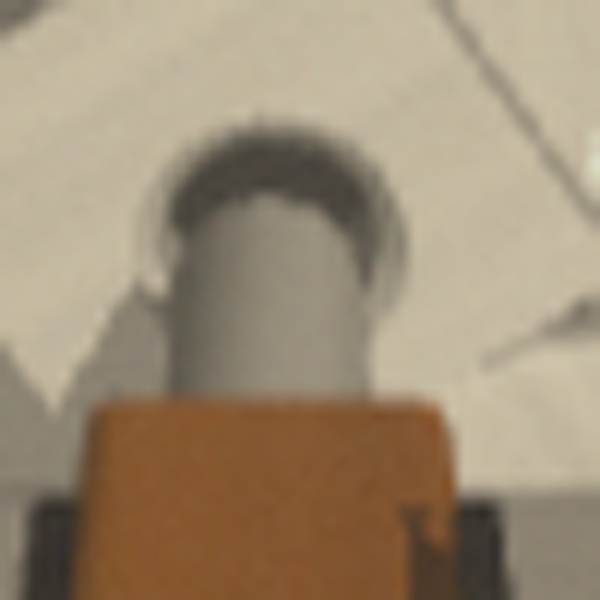

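Emit:
{"op": "jog_arm", "data": {"motion": [{"dx":0,"dy":-0.3,"dz":3,"turn":0},{"dx":0,"dy":-0.3,"dz":3,"turn":0}]}}

```text
clock: 8.43
ee_pos: [0.5079, -0.0826, 0.0936]
eef_rot: [0.0, 0.506, 0.863, 0.004]
contact_force: [1.5, 0.0, -1.3]
grip_width: 0.015
```

```bash
python3 -c "
from h import *
to([.5085,-.0807,.095])"
```

```text
pos [ 0.5079 -0.0826  0.0936] psi 2.081 zax [ 0.0049  0.007  -1.    ] d mm [ 1.4  1.4 -1.4] F [ 1.5  0.  -1.3] w 0.015 8.425
```

Emit:
{"op": "jog_arm", "data": {"motion": [{"dx":0,"dy":0.4,"dz":3,"turn":0},{"dx":0,"dy":0,"dz":3,"turn":0}]}}

```text
clock: 8.68
ee_pos: [0.5083, -0.0824, 0.0871]
eef_rot: [0.0, 0.506, 0.863, 0.004]
contact_force: [-0.6, -0.2, 0.0]
grip_width: 0.0153
```

```bash
python3 -c "
from h import *
to([.5085,-.0807,.095]);wrist('w9')
im=cv2.imread('w9.png')[:,:,::-1];save('w9c.png',im,(215,160,305,250),7)"
```

```text
pos [ 0.5083 -0.0824  0.0871] psi 2.081 zax [ 0.0048  0.0071 -1.    ] d mm [ 1.4  1.  -7.9] F [-0.6 -0.2  0. ] w 0.0153 8.675
```

View pics/w9c.png

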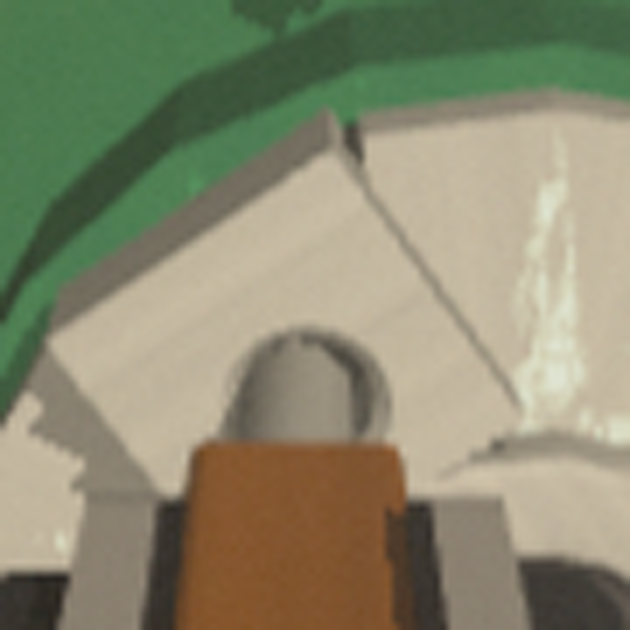

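```bash
cat >> h.py <<'E'
C=np.array([.541,-.0965])
def arc(n,step,z,rad=.036,c=C):
    to([*c,z]); s,M=tool(); p=s['ee_pos']; d=p[:2]-c; th=np.arctan2(d[1],d[0]); print('th',th.round(3),'r mm',(np.hypot(*d)*1e3).round(2))
    for k in range(1,n+1):
        t=th+step*k; q=np.array([*(c+rad*np.array([np.cos(t),np.sin(t)])),p[2]+(z-p[2])*min(1,k/2)]); print((M.T@(q-p)*1e3).round(1)); p=q
E
python3 -c "
from h import *
arc(8,-.14,.0875)"
```

```text
pos [ 0.5081 -0.0823  0.0868] psi 2.081 zax [ 0.0044  0.0072 -1.    ] d mm [-28.4  21.8  -0.7] F [-0.2  0.6 -1.1] w 0.0153 8.725
th 2.735 r mm 35.79
[ 2.9  4.1 -0.3]
[ 2.2  4.6 -0.3]
[1.5 4.8 0. ]
[0.8 5.  0. ]
[0.1 5.  0. ]
[-0.6  5.   0. ]
[-1.3  4.9  0. ]
[-1.9  4.6  0. ]
```

Emit:
{"op": "jog_arm", "data": {"motion": [{"dx":3,"dy":4,"dz":-0.3,"turn":0},{"dx":2,"dy":4.5,"dz":-0.3,"turn":0},{"dx":1.5,"dy":5,"dz":0,"turn":0},{"dx":1,"dy":5,"dz":0,"turn":0}]}}

```text
clock: 9.22
ee_pos: [0.5215, -0.0671, 0.0875]
eef_rot: [0.001, 0.506, 0.863, 0.003]
contact_force: [-1.7, -7.9, -0.1]
grip_width: 0.015
```

```bash
python3 -c "
from h import *
arc(8,-.14,.0875)"
```

```text
pos [ 0.5215 -0.0671  0.0875] psi 2.082 zax [ 0.0047  0.0053 -1.    ] d mm [-35.2   2.7  -0. ] F [-1.7 -7.9 -0.1] w 0.015 9.225
th 2.157 r mm 35.29
[0.7 5.  0. ]
[-0.7  5.   0. ]
[-1.4  4.8  0. ]
[-2.   4.6  0. ]
[-2.7  4.3  0. ]
[-3.2  3.9  0. ]
[-3.7  3.4  0. ]
[-4.2  2.8  0. ]
```

Emit:
{"op": "jog_arm", "data": {"motion": [{"dx":-0.5,"dy":5,"dz":0,"turn":0},{"dx":-0.8,"dy":5,"dz":0,"turn":0},{"dx":-1.5,"dy":4.8,"dz":0,"turn":0},{"dx":-2.1,"dy":4.6,"dz":0,"turn":0}]}}

```text
clock: 9.72
ee_pos: [0.537, -0.0618, 0.087]
eef_rot: [-0.003, 0.505, 0.863, 0.001]
contact_force: [-9.1, -7.2, 4.1]
grip_width: 0.0151
```

```bash
python3 -c "
from h import *
arc(8,-.14,.0875,.0355)
im=get_image('side');wrist('w10');save('s10.png',im,(240,150,325,240),6)"
```

```text
pos [ 0.537  -0.0618  0.087 ] psi 2.084 zax [-0.0043  0.0041 -1.    ] d mm [-32.3 -13.5  -0.6] F [-9.1 -7.2  4.1] w 0.0151 9.725
th 1.687 r mm 34.98
[-1.8  4.6 -0.2]
[-2.8  4.1 -0.3]
[-3.4  3.6 -0. ]
[-3.8  3.1 -0. ]
[-4.2  2.6 -0. ]
[-4.6  2.  -0. ]
[-4.8  1.3 -0. ]
[-4.9  0.6 -0. ]
```

View pics/s10.png

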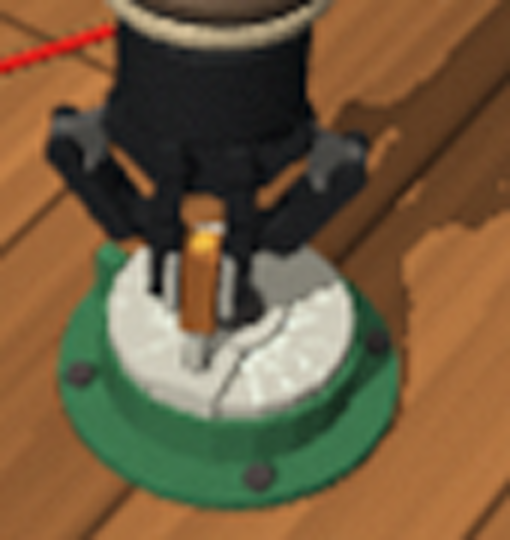

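View pics/w100.png

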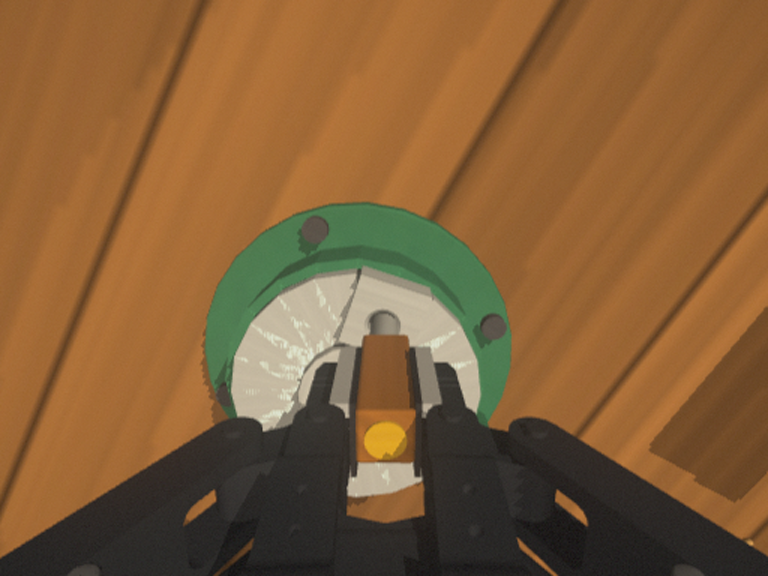

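Emit:
{"op": "jog_arm", "data": {"motion": [{"dx":-2.2,"dy":4.3,"dz":-0.2,"turn":0},{"dx":-2.9,"dy":4.0,"dz":-0.3,"turn":0},{"dx":-3.4,"dy":3.6,"dz":0,"turn":0},{"dx":-3.8,"dy":3.1,"dz":0,"turn":0}]}}

```text
clock: 10.32
ee_pos: [0.5479, -0.0632, 0.086]
eef_rot: [-0.011, 0.504, 0.864, -0.003]
contact_force: [-11.2, 3.8, 7.6]
grip_width: 0.0155
```

```bash
python3 -c "
from h import *
arc(8,-.14,.0875,.0355)"
```

```text
pos [ 0.5479 -0.0632  0.086 ] psi 2.085 zax [-0.0215  0.0059 -0.9998] d mm [-25.5 -22.4  -1.6] F [-11.2   3.8   7.6] w 0.0155 10.325
th 1.366 r mm 33.97
[-2.4  4.5 -0.9]
[-4.   3.  -0.9]
[-4.4  2.4 -0.1]
[-4.6  1.8 -0.1]
[-4.8  1.1 -0.1]
[-4.9  0.4 -0.1]
[-5.  -0.3 -0.1]
[-4.9 -1.  -0.1]
```

Emit:
{"op": "jog_arm", "data": {"motion": [{"dx":0,"dy":0,"dz":-2.5,"turn":0}]}}

```text
clock: 10.45
ee_pos: [0.5475, -0.0628, 0.0883]
eef_rot: [-0.011, 0.504, 0.864, -0.003]
contact_force: [1.3, 0.9, -1.1]
grip_width: 0.015
```

```bash
python3 -c "
from h import *
arc(8,-.14,.0875,.0355)
im=get_image('side');wrist('w11');save('s11.png',im,(240,150,325,240),6)"
```

```text
pos [ 0.5475 -0.0628  0.0883] psi 2.085 zax [-0.0228  0.0063 -0.9997] d mm [-26.1 -22.2   0.7] F [ 1.3  0.9 -1.1] w 0.015 10.45
th 1.38 r mm 34.31
[-2.6  4.3  0.3]
[-3.9  3.   0.3]
[-4.3  2.4 -0.1]
[-4.6  1.8 -0.1]
[-4.8  1.2 -0.1]
[-4.9  0.5 -0.1]
[-5.  -0.2 -0.1]
[-4.9 -0.9 -0.1]
```

View pics/s11.png

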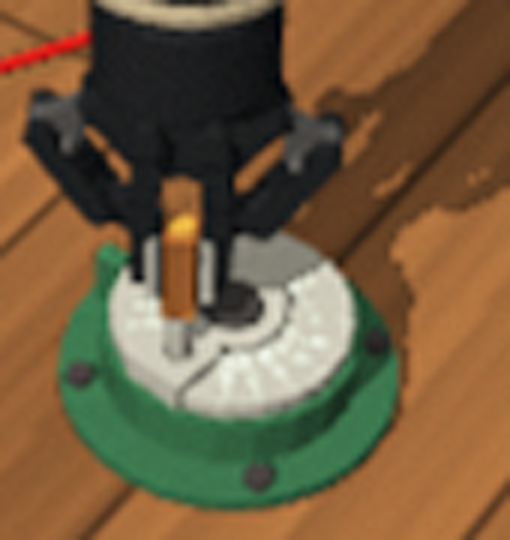

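View pics/w110.png

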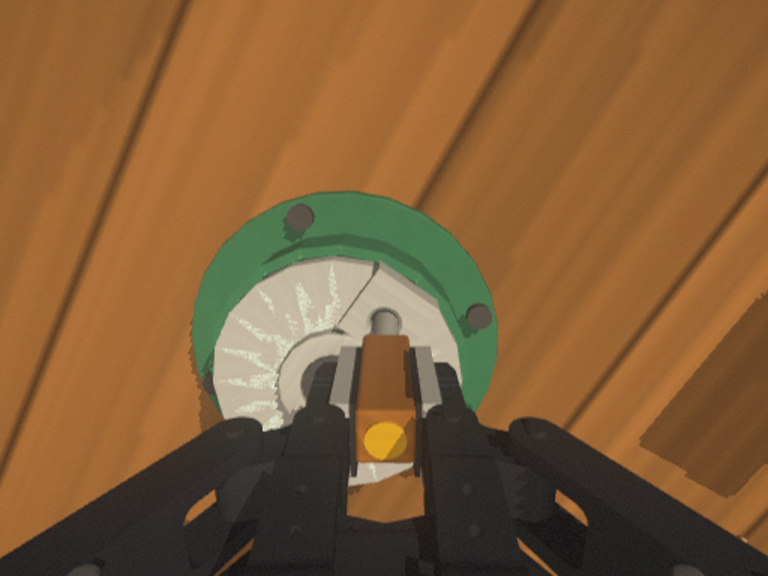

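Emit:
{"op": "jog_arm", "data": {"motion": [{"dx":-2.6,"dy":4.2,"dz":-1.2,"turn":0},{"dx":-3.9,"dy":3,"dz":-0.2,"turn":0},{"dx":-4.3,"dy":2.4,"dz":-0.2,"turn":0},{"dx":-4.6,"dy":1.8,"dz":-0.1,"turn":0}]}}

```text
clock: 11.05
ee_pos: [0.5617, -0.0691, 0.0893]
eef_rot: [-0.016, 0.504, 0.864, -0.004]
contact_force: [-7.8, 10.1, 5.4]
grip_width: 0.0154
```

```bash
python3 -c "
from h import *
arc(8,-.14,.0895,.0355)"
```

```text
pos [ 0.5617 -0.0691  0.0893] psi 2.085 zax [-0.031   0.0085 -0.9995] d mm [-13.6 -31.5   0.2] F [-7.8 10.1  5.4] w 0.0154 11.05
th 0.923 r mm 34.34
[-4.2  2.7 -0.3]
[-4.9  1.  -0.2]
[-5.   0.3 -0.1]
[-4.9 -0.4 -0.1]
[-4.8 -1.1 -0.1]
[-4.6 -1.8 -0.1]
[-4.4 -2.4 -0. ]
[-4. -3. -0.]
```

Emit:
{"op": "jog_arm", "data": {"motion": [{"dx":0,"dy":0,"dz":0,"turn":0}]}}

```text
clock: 11.18
ee_pos: [0.5622, -0.069, 0.0893]
eef_rot: [-0.016, 0.504, 0.864, -0.004]
contact_force: [-0.2, 0.3, -1.6]
grip_width: 0.0151
```

```bash
python3 -c "
from h import *
arc(2,-.14,.0895,.0355);print(robot.read_state()['moment'])"
```

```text
pos [ 0.5622 -0.069   0.0893] psi 2.085 zax [-0.0308  0.0088 -0.9995] d mm [-13.5 -31.9   0.2] F [-0.2  0.3 -1.6] w 0.0151 11.175
th 0.914 r mm 34.67
[-4.4  2.4 -0.3]
[-4.9  0.9 -0.3]
[0.02784538 0.08684852 0.03734821]
```

Emit:
{"op": "jog_arm", "data": {"motion": [{"dx":-2.4,"dy":1.4,"dz":-0.1,"turn":0},{"dx":-2.6,"dy":0.8,"dz":-0.1,"turn":0},{"dx":-2.6,"dy":0.5,"dz":0,"turn":0},{"dx":-2.6,"dy":0.3,"dz":0,"turn":0},{"dx":-2.6,"dy":0,"dz":0,"turn":0},{"dx":-2.6,"dy":-0.2,"dz":0,"turn":0}]}}

```text
clock: 11.92
ee_pos: [0.5696, -0.077, 0.0889]
eef_rot: [-0.02, 0.505, 0.863, -0.003]
contact_force: [-1.9, 8.6, 1.1]
grip_width: 0.0155
```

```bash
python3 -c "
from h import *
arc(6,-.07,.0895,.0355)"
```

```text
pos [ 0.5696 -0.077   0.0889] psi 2.083 zax [-0.0384  0.0149 -0.9992] d mm [ -3.  -34.5   0.2] F [-1.9  8.6  1.1] w 0.0155 11.925
th 0.599 r mm 34.62
[-2.4  1.  -0.4]
[-2.5 -0.1 -0.4]
[-2.5 -0.2 -0.1]
[-2.5 -0.4 -0.1]
[-2.4 -0.6 -0.1]
[-2.4 -0.7 -0.1]
```

Emit:
{"op": "jog_arm", "data": {"motion": [{"dx":-2.5,"dy":0.6,"dz":-0.5,"turn":0},{"dx":-2.6,"dy":-0.1,"dz":-0.3,"turn":0},{"dx":-2.6,"dy":-0.3,"dz":-0.1,"turn":0},{"dx":-2.6,"dy":-0.4,"dz":-0.1,"turn":0},{"dx":-2.5,"dy":-0.6,"dz":-0.1,"turn":0},{"dx":-2.5,"dy":-0.8,"dz":-0.1,"turn":0},{"dx":-2.4,"dy":-0.9,"dz":-0.1,"turn":0},{"dx":-2.4,"dy":-1.1,"dz":-0.1,"turn":0}]}}

```text
clock: 12.92
ee_pos: [0.5787, -0.0944, 0.0897]
eef_rot: [-0.021, 0.505, 0.863, -0.001]
contact_force: [-0.8, 5.3, -1.4]
grip_width: 0.0154
```

```bash
python3 -c "
from h import *
arc(6,-.07,.0895,.0355)"
```

```text
pos [ 0.5787 -0.0944  0.0897] psi 2.082 zax [-0.0368  0.0183 -0.9992] d mm [ 16.6 -33.9   1.5] F [-0.8  5.3 -1.4] w 0.0154 12.925
th 0.055 r mm 37.78
[-1.2 -3.2  0.1]
[-2.1 -1.3  0. ]
[-2.  -1.5 -0. ]
[-1.9 -1.6 -0. ]
[-1.8 -1.7 -0. ]
[-1.7 -1.9 -0. ]
```

```bash
cat >> h.py <<'E'
def tarc(n,step,z,rad=.036,c=C,L=.05):
    s,M=tool(); off=L*M[:,2]*[1,1,0]; p=s['ee_pos']+off; to(s['ee_pos']); d=p[:2]-c; th=np.arctan2(d[1],d[0]); print('tip th',th.round(3),'r mm',(np.hypot(*d)*1e3).round(2))
    for k in range(1,n+1):
        t=th+step*k; q=np.array([*(c+rad*np.array([np.cos(t),np.sin(t)])),p[2]+(z-p[2])*min(1,k/2)]); print((M.T@(q-p)*1e3).round(1)); p=q
E
python3 -c "
from h import *
tarc(8,-.07,.0895)"
```

```text
pos [ 0.5787 -0.0944  0.0897] psi 2.082 zax [-0.0368  0.0183 -0.9992] d mm [0. 0. 0.] F [-0.8  5.3 -1.4] w 0.0154 12.925
tip th 0.083 r mm 36.01
[-2.3 -1.1  0. ]
[-2.2 -1.3  0. ]
[-2.1 -1.4 -0. ]
[-2.  -1.6 -0. ]
[-1.9 -1.7 -0. ]
[-1.7 -1.8 -0. ]
[-1.6 -1.9 -0. ]
[-1.5 -2.1 -0. ]
```

Emit:
{"op": "jog_arm", "data": {"motion": [{"dx":-2.3,"dy":-1.1,"dz":0,"turn":0},{"dx":-2.2,"dy":-1.3,"dz":0,"turn":0},{"dx":-2.1,"dy":-1.4,"dz":0,"turn":0},{"dx":-2.1,"dy":-1.6,"dz":0,"turn":0},{"dx":-2,"dy":-1.7,"dz":0,"turn":0},{"dx":-1.9,"dy":-1.9,"dz":0,"turn":0},{"dx":-1.8,"dy":-2.0,"dz":0,"turn":0},{"dx":-1.6,"dy":-2.2,"dz":0,"turn":0}]}}

```text
clock: 13.92
ee_pos: [0.5774, -0.1129, 0.0897]
eef_rot: [-0.02, 0.506, 0.862, 0.001]
contact_force: [-0.6, 6.8, -1.9]
grip_width: 0.0152
```

```bash
python3 -c "
from h import *
tarc(3,-.07,.0895)"
```

```text
pos [ 0.5774 -0.1129  0.0897] psi 2.08 zax [-0.0344  0.0222 -0.9992] d mm [0. 0. 0.] F [-0.6  6.8 -1.9] w 0.0152 13.925
tip th -0.414 r mm 37.92
[ 0.1 -3.2  0.1]
[-1.3 -2.2  0.1]
[-1.1 -2.2  0. ]
```

Emit:
{"op": "jog_arm", "data": {"motion": [{"dx":2.4,"dy":-1.8,"dz":0,"turn":0},{"dx":2.4,"dy":-1.8,"dz":0,"turn":0},{"dx":2.4,"dy":-1.8,"dz":0,"turn":0},{"dx":2.4,"dy":-1.8,"dz":0,"turn":0}]}}

```text
clock: 14.42
ee_pos: [0.5744, -0.1108, 0.0919]
eef_rot: [-0.012, 0.506, 0.862, 0.003]
contact_force: [10.0, -1.9, -9.1]
grip_width: 0.0151
```

```bash
python3 -c "
from h import *
tarc(3,-.07,.0895)"
```

```text
pos [ 0.5744 -0.1108  0.0919] psi 2.08 zax [-0.0184  0.017  -0.9997] d mm [0. 0. 0.] F [10.  -1.9 -9.1] w 0.0151 14.425
tip th -0.392 r mm 35.18
[-2.2 -1.5  1.2]
[-1.4 -2.1  1.2]
[-1.2 -2.2 -0. ]
```

Emit:
{"op": "jog_arm", "data": {"motion": [{"dx":1.8,"dy":-1.4,"dz":1.2,"turn":0},{"dx":2.2,"dy":-1.3,"dz":0.8,"turn":0},{"dx":2.2,"dy":-1.3,"dz":0.6,"turn":0}]}}

```text
clock: 14.8
ee_pos: [0.5742, -0.11, 0.0915]
eef_rot: [-0.005, 0.506, 0.863, 0.004]
contact_force: [6.0, -5.4, -4.7]
grip_width: 0.0151
```

```bash
python3 -c "
from h import *
tarc(3,.07,.0895)"
```

```text
pos [ 0.5742 -0.11    0.0915] psi 2.081 zax [-0.0054  0.012  -0.9999] d mm [0. 0. 0.] F [ 6.  -5.4 -4.7] w 0.0151 14.8
tip th -0.372 r mm 35.34
[1.1 2.3 1. ]
[1.8 1.8 1. ]
[1.9 1.6 0. ]
```

Emit:
{"op": "jog_arm", "data": {"motion": [{"dx":0.4,"dy":0.4,"dz":1.5,"turn":0},{"dx":0,"dy":0,"dz":1.5,"turn":0}]}}

```text
clock: 15.05
ee_pos: [0.5751, -0.1099, 0.089]
eef_rot: [-0.004, 0.506, 0.863, 0.004]
contact_force: [0.0, -0.0, -0.2]
grip_width: 0.015
```

```bash
python3 -c "
from h import *
tarc(3,.07,.0895)"
```

```text
pos [ 0.5751 -0.1099  0.089 ] psi 2.081 zax [-0.0036  0.011  -0.9999] d mm [0. 0. 0.] F [ 0.  -0.  -0.2] w 0.015 15.05
tip th -0.363 r mm 36.29
[ 1.9  1.7 -0.2]
[ 1.8  1.8 -0.2]
[1.9 1.6 0. ]
```

Emit:
{"op": "jog_arm", "data": {"motion": [{"dx":0,"dy":0,"dz":1.2,"turn":0}]}}

```text
clock: 15.18
ee_pos: [0.575, -0.1099, 0.0876]
eef_rot: [-0.004, 0.506, 0.863, 0.004]
contact_force: [-0.6, -0.6, -0.6]
grip_width: 0.0153
```

Emit:
{"op": "jog_arm", "data": {"motion": [{"dx":0,"dy":0,"dz":1,"turn":0}]}}

```text
clock: 15.3
ee_pos: [0.5749, -0.1099, 0.0865]
eef_rot: [-0.005, 0.506, 0.863, 0.004]
contact_force: [0.7, -0.7, 0.3]
grip_width: 0.0152
```

Emit:
{"op": "jog_arm", "data": {"motion": [{"dx":0,"dy":0,"dz":1,"turn":0}]}}

```text
clock: 15.42
ee_pos: [0.5749, -0.1099, 0.0855]
eef_rot: [-0.004, 0.506, 0.863, 0.004]
contact_force: [0.8, -1.3, -0.1]
grip_width: 0.0152
```

Emit:
{"op": "jog_arm", "data": {"motion": [{"dx":0,"dy":0,"dz":1,"turn":0}]}}

```text
clock: 15.55
ee_pos: [0.575, -0.1099, 0.0844]
eef_rot: [-0.004, 0.506, 0.863, 0.004]
contact_force: [0.4, 0.3, -0.6]
grip_width: 0.0147
```

Emit:
{"op": "jog_arm", "data": {"motion": [{"dx":0,"dy":0,"dz":0.8,"turn":0}]}}

```text
clock: 15.68
ee_pos: [0.5751, -0.1099, 0.0839]
eef_rot: [-0.004, 0.506, 0.863, 0.004]
contact_force: [-3.5, 0.4, 17.5]
grip_width: 0.015
```

Emit:
{"op": "jog_arm", "data": {"motion": [{"dx":0,"dy":0,"dz":0.8,"turn":0}]}}

```text
clock: 15.8
ee_pos: [0.5752, -0.11, 0.0838]
eef_rot: [-0.004, 0.506, 0.863, 0.004]
contact_force: [-4.9, 0.3, 18.5]
grip_width: 0.015
```

Emit:
{"op": "jog_arm", "data": {"motion": [{"dx":1.1,"dy":1.0,"dz":0,"turn":0},{"dx":1.1,"dy":1.0,"dz":0.3,"turn":0},{"dx":1.1,"dy":0.9,"dz":0.3,"turn":0},{"dx":1.1,"dy":0.9,"dz":0.3,"turn":0}]}}

```text
clock: 16.3
ee_pos: [0.5764, -0.1069, 0.0842]
eef_rot: [-0.003, 0.505, 0.863, 0.002]
contact_force: [-4.2, -10.2, 5.8]
grip_width: 0.0153
```

```bash
python3 -c "
from h import *
tarc(4,.04,.084)"
```

```text
pos [ 0.5764 -0.1069  0.0842] psi 2.083 zax [-0.0025  0.0071 -1.    ] d mm [0. 0. 0.] F [ -4.2 -10.2   5.8] w 0.0153 16.3
tip th -0.277 r mm 36.64
[1.5 0.5 0.1]
[1.1 1.  0.1]
[1.1 0.9 0. ]
[1.1 0.9 0. ]
```

Emit:
{"op": "jog_arm", "data": {"motion": [{"dx":1.6,"dy":1.1,"dz":0.3,"turn":0},{"dx":1.5,"dy":1.2,"dz":0.3,"turn":0},{"dx":1.5,"dy":1.1,"dz":0.3,"turn":0},{"dx":1.5,"dy":1.1,"dz":0.3,"turn":0}]}}

```text
clock: 16.8
ee_pos: [0.5773, -0.1031, 0.0841]
eef_rot: [-0.001, 0.504, 0.864, 0.0]
contact_force: [-2.1, -10.4, 6.0]
grip_width: 0.0152
```

```bash
python3 -c "
from h import *
tarc(4,.04,.084)"
```

```text
pos [ 0.5773 -0.1031  0.0841] psi 2.085 zax [-0.0018  0.0021 -1.    ] d mm [0. 0. 0.] F [ -2.1 -10.4   6. ] w 0.0152 16.8
tip th -0.178 r mm 36.82
[1.6 0.3 0.1]
[1.2 0.9 0.1]
[1.2 0.8 0. ]
[1.2 0.8 0. ]
```

Emit:
{"op": "jog_arm", "data": {"motion": [{"dx":1.8,"dy":0.8,"dz":0.3,"turn":0},{"dx":1.7,"dy":1.0,"dz":0.3,"turn":0},{"dx":1.7,"dy":0.9,"dz":0.3,"turn":0},{"dx":1.7,"dy":0.9,"dz":0.3,"turn":0}]}}

```text
clock: 17.3
ee_pos: [0.5777, -0.0991, 0.0841]
eef_rot: [0.001, 0.503, 0.864, -0.001]
contact_force: [-2.1, -9.2, 3.5]
grip_width: 0.0153
```

```bash
python3 -c "
from h import *
tarc(4,.04,.084)"
```

```text
pos [ 0.5777 -0.0991  0.0841] psi 2.086 zax [-0.     -0.0028 -1.    ] d mm [0. 0. 0.] F [-2.1 -9.2  3.5] w 0.0153 17.3
tip th -0.075 r mm 36.76
[1.6 0.1 0.1]
[1.2 0.7 0.1]
[ 1.3  0.7 -0. ]
[ 1.3  0.6 -0. ]
```

Emit:
{"op": "jog_arm", "data": {"motion": [{"dx":1.8,"dy":0.5,"dz":0.3,"turn":0},{"dx":1.8,"dy":0.7,"dz":0.3,"turn":0},{"dx":1.8,"dy":0.7,"dz":0.3,"turn":0},{"dx":1.8,"dy":0.6,"dz":0.3,"turn":0}]}}

```text
clock: 17.8
ee_pos: [0.5774, -0.095, 0.0838]
eef_rot: [0.003, 0.503, 0.864, -0.002]
contact_force: [-0.3, -9.0, 3.7]
grip_width: 0.0153
```

```bash
python3 -c "
from h import *
tarc(4,.04,.084)"
```

```text
pos [ 0.5774 -0.095   0.0838] psi 2.088 zax [ 0.0027 -0.0073 -1.    ] d mm [0. 0. 0.] F [-0.3 -9.   3.7] w 0.0153 17.8
tip th 0.031 r mm 36.53
[ 1.5  0.2 -0.1]
[ 1.3  0.6 -0.1]
[ 1.3  0.5 -0. ]
[ 1.4  0.5 -0. ]
```

Emit:
{"op": "jog_arm", "data": {"motion": [{"dx":1.8,"dy":0.4,"dz":0.3,"turn":0},{"dx":1.8,"dy":0.5,"dz":0.3,"turn":0},{"dx":1.8,"dy":0.5,"dz":0.3,"turn":0},{"dx":1.8,"dy":0.4,"dz":0.4,"turn":0}]}}

```text
clock: 18.3
ee_pos: [0.577, -0.0913, 0.0835]
eef_rot: [0.006, 0.502, 0.865, -0.004]
contact_force: [-0.4, -10.4, 3.0]
grip_width: 0.015
```

```bash
python3 -c "
from h import *
tarc(4,.04,.084)"
```

```text
pos [ 0.577  -0.0913  0.0835] psi 2.089 zax [ 0.0063 -0.0119 -0.9999] d mm [0. 0. 0.] F [ -0.4 -10.4   3. ] w 0.015 18.3
tip th 0.127 r mm 36.6
[ 1.6 -0.  -0.3]
[ 1.4  0.5 -0.3]
[ 1.4  0.4 -0. ]
[ 1.4  0.4 -0. ]
```

Emit:
{"op": "jog_arm", "data": {"motion": [{"dx":1.8,"dy":0.2,"dz":0.4,"turn":0},{"dx":1.8,"dy":0.3,"dz":0.5,"turn":0}]}}

```text
clock: 18.55
ee_pos: [0.5768, -0.0898, 0.0832]
eef_rot: [0.007, 0.502, 0.865, -0.004]
contact_force: [-0.3, -10.8, 5.5]
grip_width: 0.0152
```

Emit:
{"op": "jog_arm", "data": {"motion": [{"dx":1.8,"dy":0.3,"dz":0.5,"turn":0},{"dx":1.8,"dy":0.3,"dz":0.5,"turn":0}]}}

```text
clock: 18.8
ee_pos: [0.5767, -0.089, 0.0832]
eef_rot: [0.009, 0.501, 0.865, -0.005]
contact_force: [-1.5, -16.8, 6.8]
grip_width: 0.0153
```

```bash
python3 -c "
from h import *
tarc(4,.04,.084)"
```

```text
pos [ 0.5767 -0.089   0.0832] psi 2.091 zax [ 0.0113 -0.0179 -0.9998] d mm [0. 0. 0.] F [ -1.5 -16.8   6.8] w 0.0153 18.8
tip th 0.18 r mm 36.84
[ 1.6 -0.3 -0.5]
[ 1.4  0.4 -0.4]
[ 1.4  0.3 -0. ]
[ 1.4  0.3 -0. ]
```

Emit:
{"op": "jog_arm", "data": {"motion": [{"dx":-0.6,"dy":0,"dz":0.5,"turn":0}]}}

```text
clock: 18.92
ee_pos: [0.5771, -0.0901, 0.0829]
eef_rot: [0.01, 0.501, 0.865, -0.005]
contact_force: [-0.6, -0.5, 0.1]
grip_width: 0.0151
```

Emit:
{"op": "jog_arm", "data": {"motion": [{"dx":0,"dy":0,"dz":0.8,"turn":0}]}}

```text
clock: 19.05
ee_pos: [0.5772, -0.0902, 0.0822]
eef_rot: [0.01, 0.501, 0.865, -0.005]
contact_force: [-0.1, -2.6, 3.2]
grip_width: 0.0152
```

```bash
python3 -c "
from h import *
tarc(4,.04,.084)"
```

```text
pos [ 0.5772 -0.0902  0.0822] psi 2.091 zax [ 0.012  -0.0186 -0.9998] d mm [0. 0. 0.] F [-0.1 -2.6  3.2] w 0.0152 19.05
tip th 0.144 r mm 37.2
[ 1.8 -0.6 -1. ]
[ 1.3  0.4 -0.9]
[ 1.4  0.4 -0. ]
[ 1.4  0.3 -0. ]
```

Emit:
{"op": "jog_arm", "data": {"motion": [{"dx":0,"dy":0,"dz":1,"turn":0}]}}

```text
clock: 19.18
ee_pos: [0.5774, -0.0904, 0.0813]
eef_rot: [0.01, 0.501, 0.865, -0.005]
contact_force: [-1.0, -4.7, 7.3]
grip_width: 0.0153
```

Emit:
{"op": "jog_arm", "data": {"motion": [{"dx":0,"dy":0,"dz":1,"turn":0}]}}

```text
clock: 19.3
ee_pos: [0.5777, -0.0906, 0.0805]
eef_rot: [0.01, 0.501, 0.865, -0.005]
contact_force: [-1.1, -5.8, 9.5]
grip_width: 0.0154
```

Emit:
{"op": "jog_arm", "data": {"motion": [{"dx":-0.6,"dy":-0.3,"dz":0.8,"turn":0}]}}

```text
clock: 19.42
ee_pos: [0.5778, -0.0913, 0.0798]
eef_rot: [0.01, 0.501, 0.865, -0.005]
contact_force: [0.9, -2.9, 1.0]
grip_width: 0.0152
```

Emit:
{"op": "jog_arm", "data": {"motion": [{"dx":-0.4,"dy":-0.2,"dz":1,"turn":0}]}}

```text
clock: 19.55
ee_pos: [0.5777, -0.0917, 0.0786]
eef_rot: [0.01, 0.501, 0.865, -0.005]
contact_force: [0.6, -1.7, 0.5]
grip_width: 0.0153
```

Emit:
{"op": "jog_arm", "data": {"motion": [{"dx":-0.2,"dy":-0.1,"dz":1,"turn":0}]}}

```text
clock: 19.68
ee_pos: [0.5776, -0.0918, 0.0773]
eef_rot: [0.01, 0.501, 0.865, -0.005]
contact_force: [-0.5, -0.8, 0.6]
grip_width: 0.0154
```

Emit:
{"op": "jog_arm", "data": {"motion": [{"dx":0,"dy":0,"dz":1.5,"turn":0},{"dx":0,"dy":0,"dz":1.5,"turn":0}]}}

```text
clock: 19.92
ee_pos: [0.5776, -0.0918, 0.074]
eef_rot: [0.01, 0.501, 0.865, -0.005]
contact_force: [0.1, -2.5, 1.8]
grip_width: 0.0152
```

Emit:
{"op": "jog_arm", "data": {"motion": [{"dx":0,"dy":0,"dz":1.5,"turn":0},{"dx":0,"dy":0,"dz":1.5,"turn":0}]}}

```text
clock: 20.18
ee_pos: [0.5776, -0.0919, 0.0708]
eef_rot: [0.01, 0.501, 0.865, -0.005]
contact_force: [-0.7, -3.0, 1.4]
grip_width: 0.015
```

```bash
python3 -c "
from h import *
tarc(1,.04,.084)"
```

```text
pos [ 0.5776 -0.0919  0.0708] psi 2.092 zax [ 0.0123 -0.019  -0.9997] d mm [0. 0. 0.] F [-0.7 -3.   1.4] w 0.015 20.175
tip th 0.098 r mm 37.44
[ 1.8 -0.7 -6.7]
```

Emit:
{"op": "jog_arm", "data": {"motion": [{"dx":-0.2,"dy":-0.1,"dz":1.5,"turn":0},{"dx":0,"dy":0,"dz":1.5,"turn":0}]}}

```text
clock: 20.42
ee_pos: [0.5776, -0.092, 0.0675]
eef_rot: [0.01, 0.501, 0.865, -0.005]
contact_force: [-0.3, -1.3, 0.6]
grip_width: 0.0153
```

Emit:
{"op": "jog_arm", "data": {"motion": [{"dx":0,"dy":0,"dz":1.5,"turn":0},{"dx":0,"dy":0,"dz":1.2,"turn":0}]}}

```text
clock: 20.68
ee_pos: [0.5777, -0.092, 0.0646]
eef_rot: [0.01, 0.501, 0.865, -0.005]
contact_force: [-0.4, -1.7, 1.4]
grip_width: 0.0152
```

Emit:
{"op": "jog_arm", "data": {"motion": [{"dx":0,"dy":0,"dz":0.8,"turn":0},{"dx":0,"dy":0,"dz":0.8,"turn":0}]}}

```text
clock: 20.92
ee_pos: [0.5777, -0.0921, 0.0629]
eef_rot: [0.01, 0.501, 0.865, -0.005]
contact_force: [0.3, -1.5, 1.5]
grip_width: 0.0153
```

Emit:
{"op": "jog_arm", "data": {"motion": [{"dx":0,"dy":0,"dz":0.7,"turn":0}]}}

```text
clock: 21.05
ee_pos: [0.5777, -0.0921, 0.0622]
eef_rot: [0.01, 0.501, 0.865, -0.005]
contact_force: [-4.1, -0.8, 14.1]
grip_width: 0.0155
```

Emit:
{"op": "jog_arm", "data": {"motion": [{"dx":0,"dy":0,"dz":0.6,"turn":0}]}}

```text
clock: 21.18
ee_pos: [0.5778, -0.0921, 0.0622]
eef_rot: [0.01, 0.501, 0.865, -0.005]
contact_force: [-5.4, -0.3, 20.1]
grip_width: 0.0152
```

Emit:
{"op": "jog_arm", "data": {"motion": [{"dx":0,"dy":0,"dz":0.5,"turn":0}]}}

```text
clock: 21.3
ee_pos: [0.5777, -0.0921, 0.0623]
eef_rot: [0.01, 0.501, 0.865, -0.005]
contact_force: [-3.3, 0.2, 13.0]
grip_width: 0.0155
```

Emit:
{"op": "jog_arm", "data": {"motion": [{"dx":0,"dy":0,"dz":0,"turn":0}]}}

```text
clock: 21.42
ee_pos: [0.5777, -0.0921, 0.0624]
eef_rot: [0.01, 0.501, 0.865, -0.005]
contact_force: [-0.4, -1.3, -2.0]
grip_width: 0.0148
```

Emit:
{"op": "jog_arm", "data": {"motion": [{"dx":0,"dy":0,"dz":0,"turn":0},{"dx":0,"dy":0,"dz":0,"turn":0},{"dx":0,"dy":0,"dz":0,"turn":0},{"dx":0,"dy":0,"dz":0,"turn":0}], "hand": 0.5}}

```text
clock: 21.92
ee_pos: [0.5775, -0.0918, 0.0621]
eef_rot: [0.01, 0.501, 0.865, -0.005]
contact_force: [0.2, -1.2, 0.0]
grip_width: 0.0426
```

```bash
python3 -c "
from h import *
tarc(1,.04,.084);wrist('w12')
im=get_image('side');save('s12.png',im,(240,150,325,240),6)"
```

```text
pos [ 0.5775 -0.0918  0.0621] psi 2.091 zax [ 0.012  -0.0185 -0.9998] d mm [0. 0. 0.] F [ 0.2 -1.2  0. ] w 0.0426 21.925
tip th 0.102 r mm 37.26
[  1.6  -0.6 -11. ]
```

View pics/w120.png

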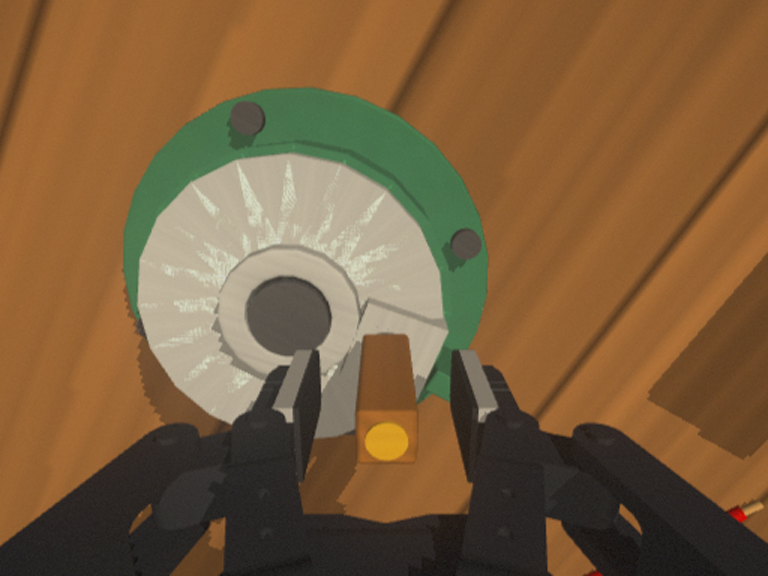

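View pics/s12.png

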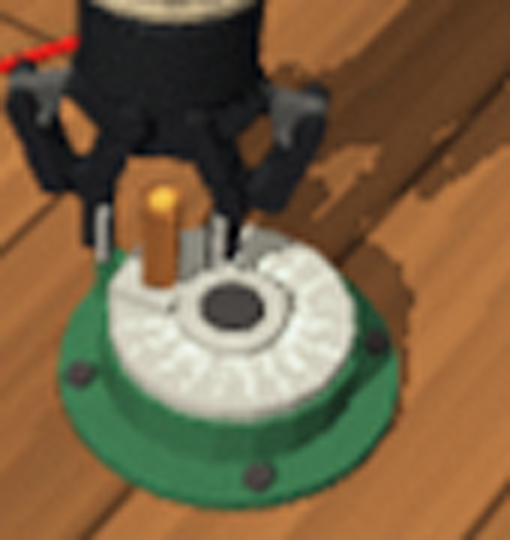

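Emit:
{"op": "jog_arm", "data": {"motion": [{"dx":0,"dy":0,"dz":-10,"turn":0},{"dx":0,"dy":0,"dz":-25,"turn":0},{"dx":0,"dy":0,"dz":-35,"turn":0},{"dx":0,"dy":0,"dz":-45,"turn":0},{"dx":-30,"dy":0,"dz":-40,"turn":0},{"dx":-30,"dy":0,"dz":-10,"turn":0},{"dx":0,"dy":0,"dz":0,"turn":0}]}}

```text
clock: 22.9
ee_pos: [0.6058, -0.1416, 0.2382]
eef_rot: [0.011, 0.501, 0.865, -0.005]
contact_force: [0.1, 0.6, -1.1]
grip_width: 0.0427
```

```bash
python3 -c "
from h import *
to([0,0,0]);wrist('w13');c=ld('w13');im=cv2.imread('w13.png')[:,:,::-1]
s=get_image('side');t=get_image('top')
S=cv2.resize(s[150:240,240:325],(400,423),interpolation=cv2.INTER_CUBIC)
save('f.png',np.hstack([cv2.resize(im[60:260,160:350],(400,423)),S]))
save('t13.png',t,None,1.5)
print(proj(c,[.577,-.0928,.1])*1.5,proj(c,[.577,-.0928,.05])*1.5)"
```

```text
pos [ 0.6058 -0.1416  0.2382] psi 2.092 zax [ 0.014  -0.0193 -0.9997] d mm [ 430.1 -455.3  226.9] F [ 0.1  0.6 -1.1] w 0.0427 22.9
[383.02505334 162.74490069] [383.16160768 156.76204965]
```

View pics/f.png

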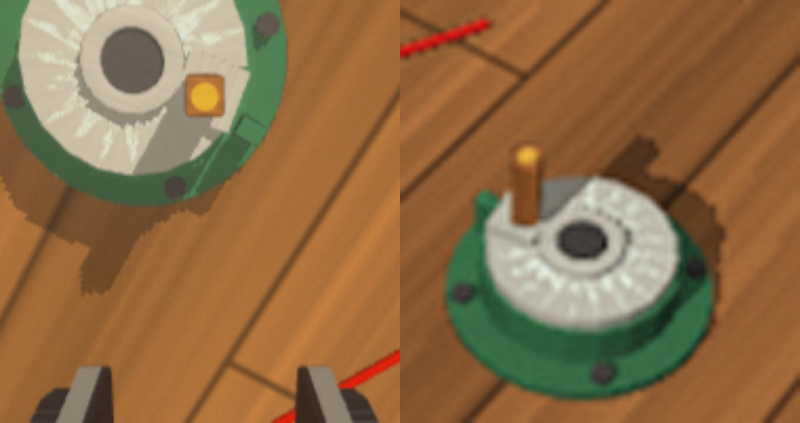

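View pics/w130.png

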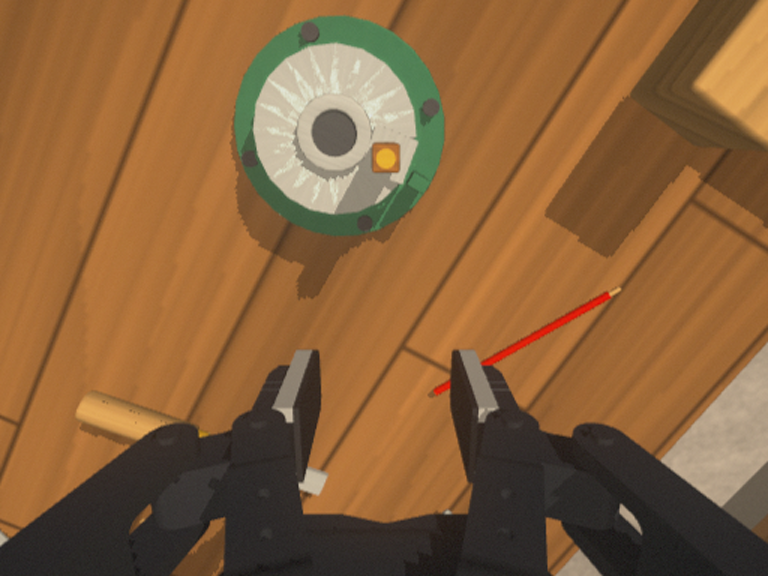

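View pics/t13.png

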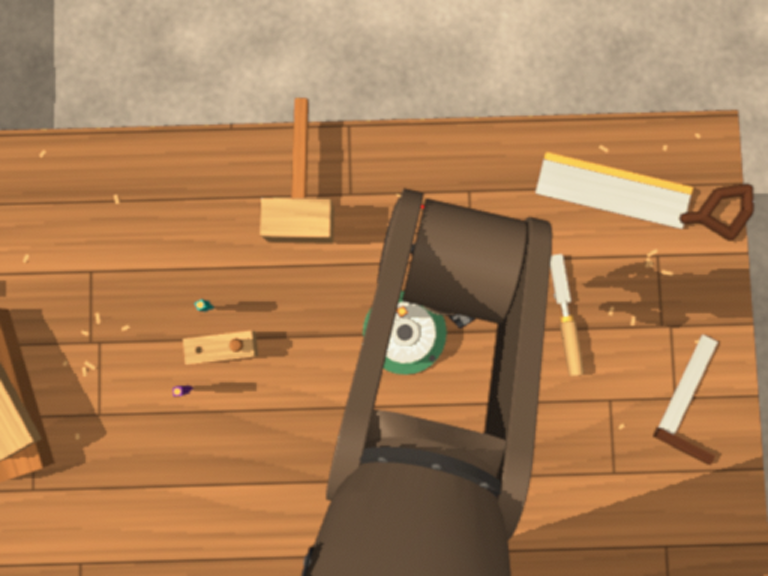

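The pin stands upright with its handle down on the collar's block, near the lug (wrist view 386,157, where it was predicted). The gripper is clear and nothing else has moved.

```bash
python3 -c "
from workcell import job_done
print(job_done())"
```

```text
the job is handed in; nothing more can be done
None
```

The pin is home in the locking hole and released, and I handed the job in at about 23 s.

- **Pin and collar:** I took the square-handled pin from the rack and put it through the collar hole. I turned the collar past the lug with the pin, then felt back along the seat. The pin found the locking hole about 0.1 rad round from the lug.
- **Seating:** The pin went down 22 mm below the height where it first touched the seat (tool height 0.0840 m to 0.0622 m), as the description says it should. The most I read pressing down was 20 N, with sideways forces up to about 17 N.
- **Last checks:** The wrist and side views show the pin upright with its handle flat on the collar's block and the gripper clear. The top view shows the mallet, chisel, other peg and both look-alikes where they were.

Two things did not go cleanly:
- **First pass of the collar:** The drag of turning it tilted the tool by up to about 0.04 rad. I pushed that out before feeling for the hole, and about 0.02 rad was left when I let go.
- **Upward pull:** During that correction, I read up to about 9 N upward pull on the collar for a moment, and the tool rose about 2 mm. The collar was flat on its seat in the final pictures.

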